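# Draw a vial tray out to its stops with a hook

### The job

A metal tray of vials stands far back under the low clear shelf of its bay, where no hand fits. Take the standing hook tool by its wooden grip, drop its hook behind the tray's bow handle and draw the tray forward until it sits square against both rubber stops; press it home with a steady pull of about 10 N for a second, never more than 20 N on the handle. Then unhook and stand the tool upright on the open table well clear of the tray; touch the tray only with the tool, do not strike the bay, and leave everything else alone.

Things in the scene. Friction and masses are not known exactly. Their poses are not given: they have to be found in the camera images.
- bay: Fixed aluminium tray bay, open toward the robot. Origin at table level on its middle line, at the mouth; x points into the bay, y to its left, z up. Base plate 4 mm thick from x = -45 to 215 mm, 190 mm wide. Inner faces of the side walls at y = +-87 mm, x = 15 to 215 mm. With the tray home its origin ends at x = +45 to +65 mm, depending on the setting of the stops.
- shelf_edge (a point): Middle of the lower front edge of the bay's clear top plate: at bay x = 10 mm, 131 mm above the table. The plate is 5 mm thick, 196 mm wide and reaches 210 mm back from here.
- stops: The bay's two stops; origin and axes coincide with the bay's. Brackets at y = +-41 to +-63 mm, x = -46 to -20 mm, up to 32 mm high; behind each a round rubber pad (20 mm across, 19 mm up, sprung 5 N per mm for the pair, damped: meet them slowly) faces the tray. Pad faces stand at x = 0 to 20 mm: the setting differs each time and is not measured, so feel for it. The bow handle passes between.
- tray: Loose open metal tray, 90 mm deep (x), 130 mm wide (y), 40 mm high, with three brown vials fixed in it, tops about 67 mm up; weight about 0.5 kg, varying; it slides on the base plate with a drag of some 1 to 5 N. Origin at the centre of its underside; x points to its back, z up; its front wall (outer face x = -45 mm) looks to the bay's mouth and carries the bow handle.
- bow_handle (a point): Apex of the tray's bow handle, 35 mm above the tray's underside and 28 mm in front of its front wall. The handle is an 8 mm round bar in a level half ellipse that starts from the wall at y = +-25 mm; its outermost point is 34 mm in front of the wall. Between bar and wall is a 26 mm gap, open from above, to drop the hook into. Axes as the tray's.
- hook_grip (a point): Centre of the wooden grip column of the loose standing hook tool (0.3 kg), 50 mm above its underside. Column 50 mm long (x), 22 mm wide (y), from 10 to 76 mm above the underside. x points to the hook, z up. Steel foot x = -55 to 45 mm, 46 mm wide, 10 mm high. A straight 8 mm round rod runs from the column along x, 50 mm above the underside, and at x = 170 mm turns straight down.
- hook_tip (a point): Lower end of the tool's 8 mm thick hook pin: 170 mm ahead (x) of the grip and 38 mm lower, that is 12 mm above the tool's underside. Axes as the grip's.
- hook_tool: The hook tool as a whole; origin at its underside beneath the grip column, axes as the grip's; it stands upright on the table when its z axis is vertical and its origin is at table height.
- flask: Loose white square bottle 50x43x87 mm beside the bay, origin under its centre; not to be disturbed.
- amber_jar: Loose brown jar 45 mm wide, 55 mm high with white cap beside the bay, origin under its centre; not to be disturbed.
- beaker: Loose small glass beaker 57 mm wide, 66 mm high, origin under its centre; not to be disturbed.

How it is judged (in metres and radians):
On the way, in this order (a step that is already met when the one before it is completed fails the run):
1. the hook pin stands between the bow handle and the tray's front wall, below the top of the bar (x of hook_tip in the frame of tray between -0.073 and -0.045 m and y of hook_tip in the frame of tray between -0.025 and 0.025 m and z of hook_tip in the frame of tray below 0.035 m), for 0.2 s.
2. with the hook on the handle, the tray sits square on the stops and is pressed on them with at least 4 N (x of tray in the frame of bay between 0.038 and 0.067 m and angle between the x axis of tray and the x axis of bay, either way round below 0.035 rad and contact force between tray and stops above 4 N and x of hook_tip in the frame of tray below -0.045 m), for 0.4 s.
At the end, for the whole second after the job is handed in: The tray's front wall rests against the stop pads (contact over 0.2 N) and is square to them within 2 degrees, flat and at rest; the hook tool stands upright (3 degrees) on the table at rest, its tip at least 50 mm from the bow handle and touching neither tray nor bay (x of tray in the frame of bay between 0.038 and 0.067 m and angle between the x axis of tray and the x axis of bay, either way round below 0.035 rad and contact force between tray and stops above 0.2 N and linear speed of each of tray, hook_tool below 0.01 m/s and angle between each of tray, hook_tool's own z axis and vertical below 0.05 rad and horizontal distance between hook_tip and bow_handle above 0.05 m and contact force between hook_tool and tray below 0.1 N and contact force between hook_tool and bay below 0.1 N and height (world z) of hook_tool below 0.003 m).
It fails at once if the tool loads the tray with more than 20 N (contact force between hook_tool and tray above 20 N).
It fails at once if the robot itself touches the tray (contact force between any of the fingers, the arm and tray above 0.3 N).
It fails at once if the tray tips (angle between tray's own z axis and vertical above 0.15 rad).
It fails at once if the bay is struck with the tool (contact force between hook_tool and bay above 15 N).
It fails at once if a bystander is disturbed (distance of any of flask, amber_jar, beaker from where it was at the start of the episode above 0.015 m).
It also fails if it takes over 70 s, if anything falls off the work surface, if the arm or the gripper's body presses on something with over 40 N, if the wrist force passes 120 N, or if a joint passes its speed limit or range.

### The arm

A 6-joint arm with a two-finger parallel gripper is mounted at the origin on a cart in front of the work surface, level with it; the furniture and walls round the work are solid. World frame = base frame: x ahead of the robot, y to its left, z up, the work surface at z = 0. Lengths are in mm, angles in rad, forces in N, time in s.
With the tool pointing down it reaches from about 275 to 875 mm from the base axis. Payload 12.5 kg.
Tool frame: the origin (TCP) lies midway between the tips of the shut fingers; the grasp point (between the pads) lies 19 mm behind it; x points along the fingers, z is the direction in which the jaws open and shut, and the axes are right-handed (so a half turn about x gives the same grasp; the last joint's range is limited). The gripper opens to 85 mm and grips with 20 to 120 N. Pads are 22 mm wide; open, the fingers measure 114 mm over their backs; the gripper's body (76 mm by 85 mm) begins 54 mm behind the grasp point. The pads swing forward as they close: fully open they stand 13 mm farther back than shut.
Start: joints at [1.075, 0.351, 1.652, -0, 1.139, -0.085], TCP at [219.606, 504.239, 192.29] pointing down, gripper open.
Joint ranges: [-2.75, 2.75], [-0.79, 2.1], [0.01, 2.65], [-1.57, 4.71], [0.07, 3.14], [-2.87, 2.87]. Speed limits (rad/s): [2.22, 2.22, 2.79, 3.14, 3.14, 3.14].

### API

Orientations are given as a unit quaternion [w, x, y, z].
In Python, from workcell import env gives the robot as it stands.
- The arm moves only by the tool servo_tool, never from a script. Its argument "steps" is a list of rows, each a list of 7 numbers: the shift along the tool's x, y, z in mm, then the turn, a rotation vector about the tool's x, y, z in rad, then the opening, from -1 (shut) to 1 (fully open). In form: [[dx, dy, dz, wx, wy, wz, gripper], ...]. A call has exactly 10 rows; each row is the pose to reach, as a shift and turn from the pose commanded when the call began, along the tool's axes at that moment; what a row does not reach only later rows make up. A row lasts 1/12 s, in which the tool goes at most 41.7 mm and 7.16 degrees, less where a joint would pass 70% of its speed; a pose out of reach is approached as far as the arm can. A call with a gripper value outside its range is refused whole. The fingers move at their own pace and stop on an object; "force" is the grip in N (left out, the last holds). Time passes only in rows, so rows that repeat a pose let the fingers close, or fill a call up. It gives the time, the measured TCP pose, the force and the opening at its end, in the units of the state.
- env.observe(): the state, without advancing time (a new reading comes with each control period).
- env.snapshot(name): name is "scene" or "top"; returns the picture (480x640x3 uint8, blue, green, red); there is no depth.
- env.calibration(name): a dict with "K" (3x3 intrinsics, pixels), "k1" (the pictures are not rectified: a ray, as slopes to the right and down, at radius r is drawn at 1 + k1 r^2 times it, then the intrinsics apply), "pose" (4x4, takes a point from camera to world coordinates). Camera axes: x right, y down, z forward; pixel columns grow to the right and rows downward; lengths in mm; the calibration is good to about 2 mm. A picture is of the moment at which its call begins. calibration takes no time and is no camera call.
- env.close_job(): hands the job in, once; it reports no verdict.
The state is a dict: "time": time; "qpos": joint angles; "joint_velocities": joint speeds; "joint_efforts": joint torques, N m; "tcp_pos": TCP position; "ee_rot": TCP orientation; "ft_force": force on the tool from outside, world axes, zero at the start; "ft_torque": the same for the moment, N m; "opening": finger opening in mm.
Only numpy, scipy, OpenCV 4.12 (cv2) and the standard library are available. Lean on these libraries where they do the work, as an engineer would, in place of code of your own. Each camera call takes 0.05 s, during which the arm holds its last target. There are 200 camera calls.

## Working session

There is one attempt and no reset: what is moved stays moved. The work goes in short steps, Python scripts to look and compute and a tool call to move; the robot and the scene stay as the last step left them, time stands still between calls to the robot, and variables do not carry over. Pictures are saved under pics/ and viewed, about 8 in all and at most 12, crops included, and the job is handed in when it is done.

Besides the shell and the picture viewer there is one more tool, called after "Request:" by a JSON object that holds its "method" and its "body". servo_tool: Moves the arm, as the interface text tells. Its arguments: {"type":"object","properties":{"steps":{"type":"array"},"force":{"type":"number"}},"required":["steps"]}

```bash
mkdir -p pics; python3 - <<'E'
from workcell import env
import cv2
o=env.observe();print({k:o[k] for k in('time','tcp_pos','ee_rot','ft_force','opening')})
for n in('scene','top'):
    cv2.imwrite(f'pics/{n}0.png',env.snapshot(n)); c=env.calibration(n);print(n,c['K'],c['k1'],c['pose'])
E
```

```text
{'time': 0.0, 'tcp_pos': array([219.42173229, 503.91337097, 191.73719287]), 'ee_rot': array([ 0.59108844, -0.38772909,  0.59183544,  0.38731309]), 'ft_force': array([ 0.13068446, -0.61604585,  0.10545972]), 'opening': 85.28614602743974}
scene [[567.49726211   0.         318.83947884]
 [  0.         567.49726211 232.82107026]
 [  0.           0.           1.        ]] -0.11679712324227819 [[ 3.11465388e-01 -6.07335606e-01  7.30843878e-01 -3.31677298e+02]
 [-9.50248734e-01 -2.02367415e-01  2.36801127e-01 -2.64747463e+02]
 [ 4.08123019e-03 -7.68238824e-01 -6.40150336e-01  9.27746723e+02]
 [ 0.00000000e+00  0.00000000e+00  0.00000000e+00  1.00000000e+00]]
top [[437.1882263    0.         321.00934447]
 [  0.         437.1882263  248.28874768]
 [  0.           0.           1.        ]] -0.08914883425133288 [[ 1.60954172e-02 -9.85809172e-01  1.67096420e-01  3.97479876e+02]
 [-9.99740624e-01 -1.85600949e-02 -1.31987829e-02  5.65023477e+01]
 [ 1.61128067e-02 -1.66840640e-01 -9.85852209e-01  1.18868562e+03]
 [ 0.00000000e+00  0.00000000e+00  0.00000000e+00  1.00000000e+00]]
```

View pics/scene0.png

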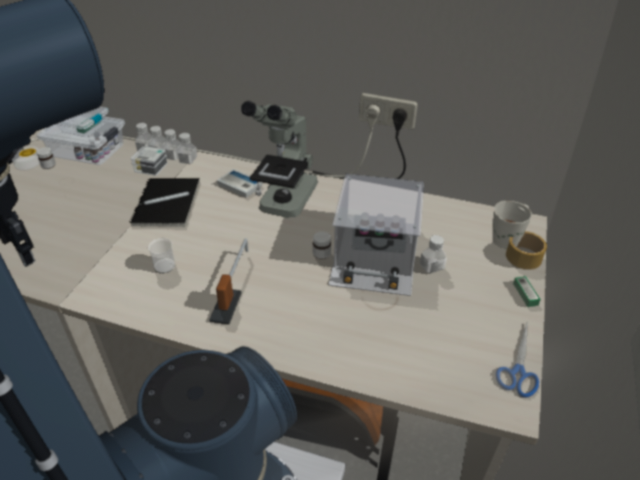

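View pics/top0.png

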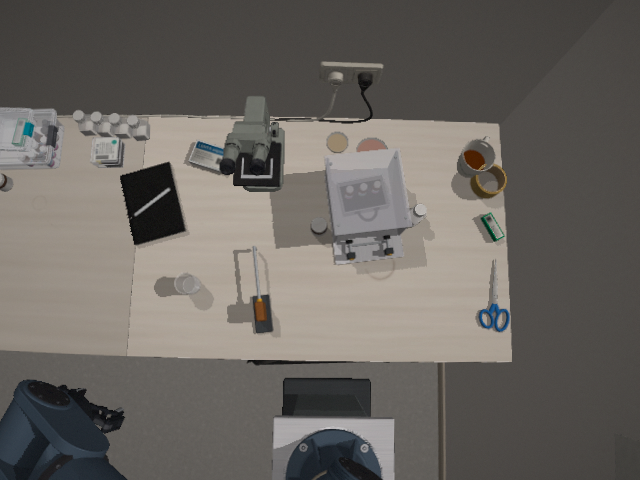

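The overview shows the tool at top (260,310), with its hook to (253,248), and the bay round (367,205) with the tray inside. The beaker is at (187,285). The bottles stand beside the bay at (420,211) and (318,226). I'll enlarge both views.

```bash
python3 - <<'E'
import cv2
t=cv2.imread('pics/top0.png')[140:340,235:435]; cv2.imwrite('pics/c1.png',cv2.resize(t,None,fx=3,fy=3,interpolation=cv2.INTER_CUBIC))
t=cv2.imread('pics/scene0.png')[170:330,200:460]; cv2.imwrite('pics/c2.png',cv2.resize(t,None,fx=3,fy=3,interpolation=cv2.INTER_CUBIC))
E
```

```text
(no output)
```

View pics/c1.png

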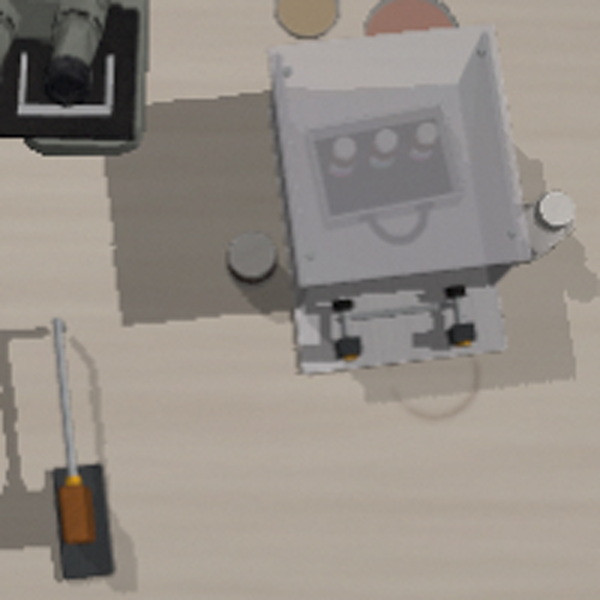

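View pics/c2.png

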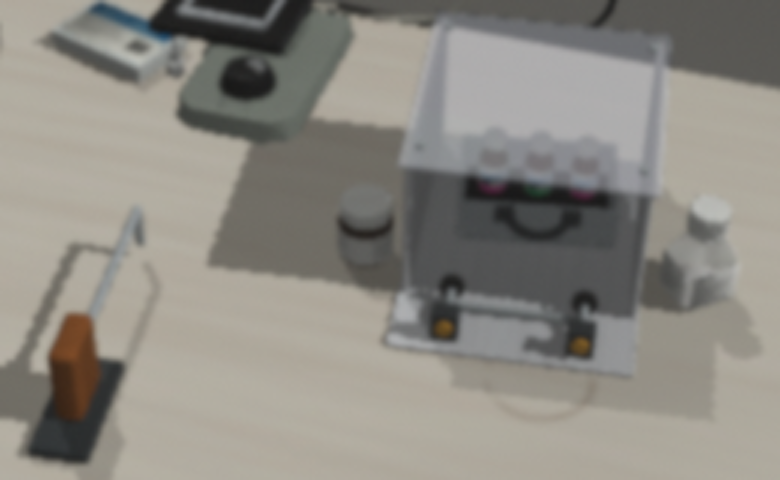

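```bash
cat > h.py <<'E'
import numpy as np,cv2
from workcell import env
def ray(n,px):
    c=env.calibration(n);K=c['K'];P=np.array(c['pose'])
    d=(np.array(px,float)-[K[0][2],K[1][2]])/K[0][0]; u=d.copy()
    for _ in range(20): u=d/(1+c['k1']*(u@u))
    return P[:3,3],P[:3,:3]@np.r_[u,1]
def pt(n,px,z):
    o,d=ray(n,px);return o+d*(z-o[2])/d[2]
def proj(n,X):
    c=env.calibration(n);P=np.array(c['pose']);K=c['K'];q=P[:3,:3].T@(np.array(X)-P[:3,3]);u=q[:2]/q[2];u=u*(1+c['k1']*u@u);return u*K[0][0]+[K[0][2],K[1][2]]
E
python3 - <<'E'
from h import *
T=lambda x,y:((x+.5)/3-.5+235,(y+.5)/3-.5+140)
S=lambda x,y:((x+.5)/3-.5+200,(y+.5)/3-.5+170)
def show(k,f,n,p,z):
    X=[pt(n,f(*q),z)[:2] for q in p];print(k,n,*[x.round(1) for x in X],'mean',np.mean(X,0).round(1));return X
show('base front z4',T,'top',[(300,374),(507,350)],4)
show('base front',S,'scene',[(388,342),(633,370)],4)
show('shelf',T,'top',[(298,284),(530,260),(493,27),(272,46)],136)
show('shelf',S,'scene',[(402,163),(658,190),(669,42),(438,18)],136)
show('tray rim',T,'top',[(330,222),(467,195),(440,107),(307,131)],40)
show('bow outer',T,'top',[(400,244)],35); show('bow outer',S,'scene',[(541,238)],35)
show('bow wall',T,'top',[(368,219),(430,206)],35);show('bow wall',S,'scene',[(503,213),(572,217)],35)
show('vials',T,'top',[(344,148),(385,140),(427,132)],67)
show('vials',S,'scene',[(494,136),(541,140),(588,143)],67)
show('grip top',T,'top',[(60,487),(90,484),(95,541),(66,545)],76)
show('foot',T,'top',[(53,468),(103,464),(112,576),(65,579)],10)
show('tip',T,'top',[(58,324)],52);show('tip',S,'scene',[(137,212)],52)
show('grip front,back top',S,'scene',[(66,316),(94,318),(84,352),(53,348)],76)
for k,p,z in(('jar',(252,246),55),('flask',(556,209),87)):show(k,T,'top',[p],z)
g=cv2.cvtColor(cv2.imread('pics/top0.png'),cv2.COLOR_BGR2HSV)
m=cv2.inRange(g,(4,140,60),(20,255,255))[260:340,235:290];m=cv2.morphologyEx(m,cv2.MORPH_OPEN,np.ones((3,3)))
n,l,s,c=cv2.connectedComponentsWithStats(m);i=1+s[1:,4].argmax();print(s[i],c[i]+[235,260])
print(pt('top',(187,280),66),env.observe()['qpos'])
E
```

```text
base front z4 top [554.5   2.6] [ 580.1 -187.6] mean [567.3 -92.5]
base front scene [556.9  -2. ] [ 586.3 -186.9] mean [571.6 -94.5]
shelf top [611.3  11. ] [ 635.4 -180.9] [ 839.2 -153.7] [816.9  35.3] mean [725.7 -72.1]
shelf scene [611.7   6.4] [ 641.  -180.1] [ 831.3 -154.5] [804.1  34. ] mean [722.  -73.5]
tray rim top [688.4 -21.4] [ 716.4 -146. ] [ 799.6 -122.1] [7.736e+02 2.000e-01] mean [744.5 -72.3]
bow outer top [670.5 -85.3] mean [670.5 -85.3]
bow outer scene [676.4 -91.4] mean [676.4 -91.4]
bow wall top [693.2 -56.2] [ 706.6 -112.8] mean [699.9 -84.5]
bow wall scene [696.5 -55.1] [ 709.2 -109.2] mean [702.9 -82.2]
vials top [749.7 -31.6] [758.  -68.3] [ 766.4 -106. ] mean [758.  -68.6]
vials scene [751.7 -31.4] [758.8 -69.4] [ 767.2 -106.9] mean [759.2 -69.2]
grip top top [445.  207.3] [448.1 182.1] [400.5 176.2] [396.7 200.5] mean [422.6 191.5]
foot top [464.7 223.2] [469.1 178.5] [370.3 167.3] [366.8 208.8] mean [417.7 194.4]
tip top [588.5 218. ] mean [588.5 218. ]
tip scene [586.4 216.2] mean [586.4 216.2]
grip front,back top scene [439.3 205. ] [443.9 185. ] [410.3 177.2] [406.9 199.7] mean [425.1 191.7]
jar top [661.3  48.7] mean [661.3  48.7]
flask top [ 692.6 -215.9] mean [ 692.6 -215.9]
[ 20  39  12  22 211] [260.21327014 310.28909953]
[498.17293956 386.32329368  66.        ] [ 1.07538801e+00  3.51152170e-01  1.65235256e+00  1.99450741e-05
  1.13910457e+00 -8.45735499e-02]
```

```bash
cat >> h.py <<'E'
from scipy.spatial.transform import Rotation as R
def rel(p,yaw_deg,o=None):
    "tool shift/rotvec from the measured pose to TCP p, pointing down, jaw axis across yaw"
    o=o or env.observe();r=R.from_quat(np.roll(o['ee_rot'],-1));y=np.radians(yaw_deg);best=None
    for s in(1,-1):
        x=np.array([0,0,-1.]);z=s*np.array([-np.sin(y),np.cos(y),0]);g=R.from_matrix(np.c_[x,np.cross(z,x),z])
        w=(r.inv()*g).as_rotvec()
        if best is None or np.linalg.norm(w)<np.linalg.norm(best):best=w
    print('t',round(o['time'],2),'tcp',o['tcp_pos'].round(1),'F',o['ft_force'].round(2),'M',o['ft_torque'].round(2),'open',round(o['opening'],1))
    print('shift',r.inv().apply(np.array(p)-o['tcp_pos']).round(1),'rot',best.round(3));return r
E
python3 - <<'E'
from h import *
r=rel([423.5,192.5,130],8.2);print(r.as_matrix().round(3))
E
```

```text
t 0.1 tcp [219.5 504.  191.8] F [ 0.37 -1.05 -0.15] M [ 0.06  0.02 -0.03] open 85.4
shift [  62.  -311.5 -204. ] rot [-0.554 -0.001 -0.   ]
[[-0.    -0.917  0.399]
 [-0.001  0.399  0.917]
 [-1.     0.    -0.001]]
```

Request:
{"method": "servo_tool", "body": {"steps": [[6,-31,-20,-0.055,0,0,1],[14,-70,-46,-0.125,0,0,1],[22,-109,-71,-0.194,0,0,1],[30,-148,-97,-0.263,0,0,1],[38,-187,-122,-0.332,0,0,1],[45,-226,-148,-0.402,0,0,1],[52,-262,-172,-0.465,0,0,1],[58,-290,-190,-0.515,0,0,1],[61,-305,-200,-0.543,0,0,1],[62,-311.5,-204,-0.554,0,0,1]]}}

```text
time: 0.93
tcp_pos: [425.5, 188.7, 129.3]
ee_rot: [-0.463, 0.534, -0.464, -0.534]
ft_force: [-0.7, 1.0, 0.5]
opening: 85.3
```

```bash
python3 - <<'E'
from h import *
rel([423.5,192.5,31],8.2)
im=env.snapshot('top');cv2.imwrite('pics/t1.png',cv2.resize(im[220:360,180:340],None,fx=4,fy=4,interpolation=cv2.INTER_CUBIC))
E
```

```text
t 0.93 tcp [425.5 188.7 129.3] F [-0.71  1.01  0.46] M [ 0.02 -0.02 -0.02] open 85.3
shift [98.3  1.3  4.2] rot [-0.002 -0.001 -0.001]
```

View pics/t1.png

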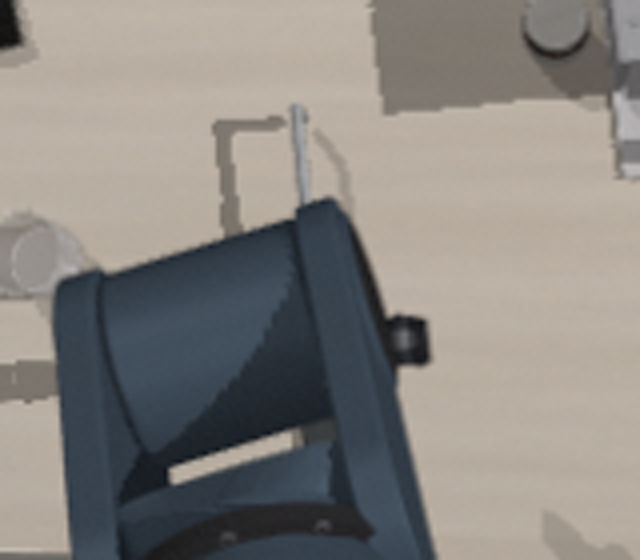

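The arm hides the grip in this view, but the hook end at crop (297,105) hasn't moved. I'll go down.

Request:
{"method": "servo_tool", "body": {"steps": [[5,0,0,0,0,0,1],[20,0,0,0,0,0,1],[40,0,0,0,0,0,1],[60,0,0,0,0,0,1],[76,0,0,0,0,0,1],[88,0,0,0,0,0,1],[95,0,0,0,0,0,1],[98,0,0,0,0,0,1],[98,0,0,0,0,0,1],[98,0,0,0,0,0,1]]}}

```text
time: 1.82
tcp_pos: [423.8, 193.3, 32.8]
ee_rot: [-0.463, 0.535, -0.463, -0.534]
ft_force: [0.5, -0.8, -0.5]
opening: 85.4
```

```bash
python3 - <<'E'
from h import *
rel([423.5,192.5,31],8.2)
im=env.snapshot('scene');cv2.imwrite('pics/s1.png',cv2.resize(im[190:340,150:300],None,fx=4,fy=4,interpolation=cv2.INTER_CUBIC))
E
```

```text
t 1.82 tcp [423.8 193.3  32.8] F [ 0.53 -0.75 -0.5 ] M [-0.01  0.04  0.  ] open 85.4
shift [ 1.8  0.4 -0.8] rot [0.001 0.    0.001]
```

View pics/s1.png

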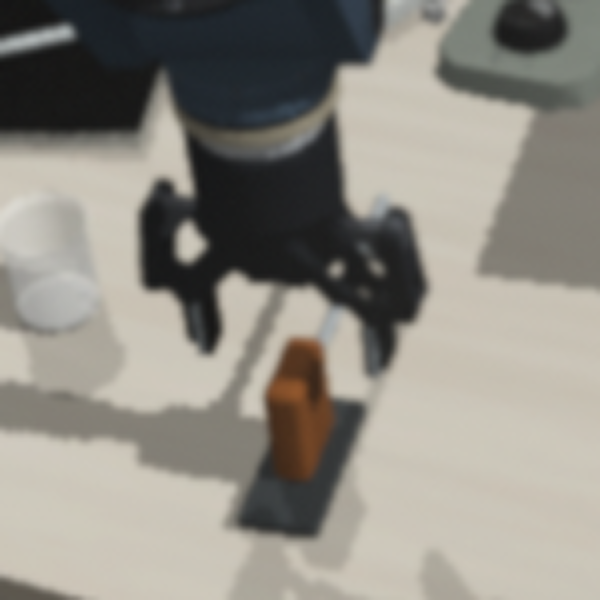

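```bash
python3 - <<'E'
from h import *
for p in((203,350),(375,372)):
  for z in(46,60,90,): print(p,z,pt('scene',(p[0]/4+150,p[1]/4+190),z).round(1))
q=R.from_euler('z',8.2,degrees=True)
for d in(25,-25): print(d,[ (proj('scene',np.r_[[423.5,192.5]+q.apply([d,0,0])[:2],76])-[150,190])*4])
print((proj('scene',[423.8,193.3,46])-[150,190])*4)
E
```

```text
(203, 350) 46 [444.2 262.5  46. ]
(203, 350) 60 [431.9 254.1  60. ]
(203, 350) 90 [405.5 236.2  90. ]
(375, 372) 46 [459.  164.4  46. ]
(375, 372) 60 [446.5 157.6  60. ]
(375, 372) 90 [419.6 143.   90. ]
25 [array([308.78760582, 332.76259388])]
-25 [array([281.05028377, 397.71486021])]
[299.86179631 403.47815455]
```

```bash
python3 - <<'E'
from h import *
im=env.snapshot('scene');cv2.imwrite('pics/s2.png',cv2.resize(im[190:340,150:300],None,fx=4,fy=4,interpolation=cv2.INTER_CUBIC))
rel([423.5,192.5,31],8.2)
E
```

```text
t 1.92 tcp [424.1 193.2  33. ] F [-0.11  0.05 -0.05] M [ 0.01  0.03 -0.03] open 85.3
shift [ 2.   0.7 -0.6] rot [0.    0.    0.001]
```

View pics/s2.png

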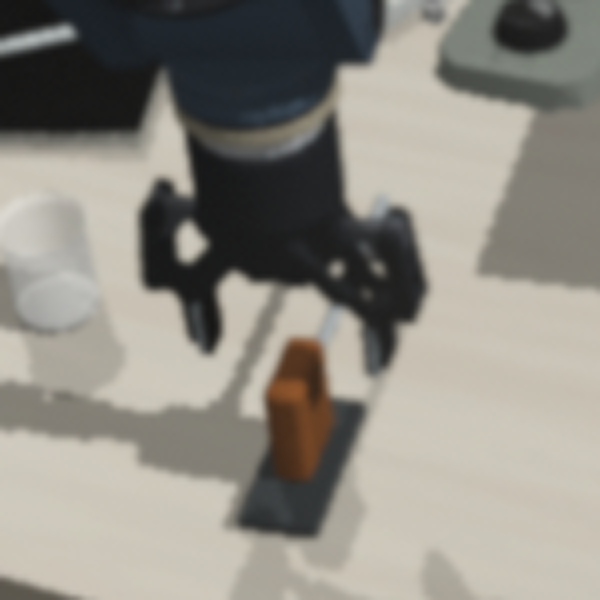

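```bash
python3 - <<'E'
from h import *
q=R.from_euler('z',8.2,degrees=True)
def f(c,yaw,h,s): 
  q=R.from_euler('z',yaw,degrees=True); return [proj('scene',np.array(c)+q.apply([0,d,h])).round(0) for d in(s,-s)]
print('start tips',f([219.5,504,192],-23.5+0,13,50),'top',[proj('top',x).round() for x in([219.5,504,205],[260,500,205])])
for h in(13,32,67,86): print(h,[((p-[150,190])*4) for p in f([424,193,33],8.2,h,50)])
E
```

```text
start tips [array([ 14., 255.]), array([ 37., 279.])] top [array([110., 398.]), array([113., 380.])]
13 [array([212., 392.]), array([388., 416.])]
32 [array([208., 368.]), array([388., 392.])]
67 [array([200., 320.]), array([380., 344.])]
86 [array([196., 292.]), array([380., 316.])]
```

```bash
python3 - <<'E'
import cv2
a=cv2.imread('pics/scene0.png')[160:310,0:130];cv2.imwrite('pics/s0c.png',cv2.resize(a,None,fx=3,fy=3))
E
```

```text
(no output)
```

View pics/s0c.png

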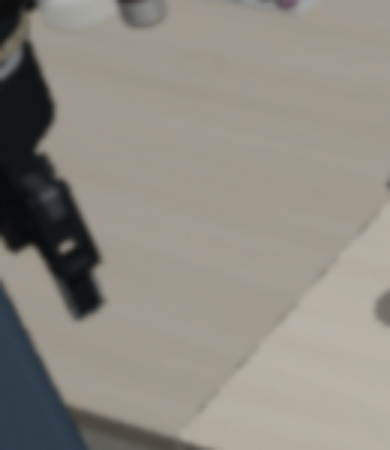

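```bash
python3 - <<'E'
from h import *
for z in(192,205,220,235,250): print(z,pt('scene',(29,264),z).round(0),pt('scene',(26.5,266),z).round(0))
for z in(192,205,235):
  print(z,[proj('top',[219.5+s*.399*50,504+s*.917*50,z]).round(0) for s in(1,-1)])
a=cv2.imread('pics/top0.png')[370:470,20:140];cv2.imwrite('pics/t0c.png',cv2.resize(a,None,fx=4,fy=4))
E
```

```text
192 [239. 515. 192.] [232. 516. 192.]
205 [229. 501. 205.] [222. 502. 205.]
220 [217. 486. 220.] [211. 486. 220.]
235 [205. 470. 235.] [199. 471. 235.]
250 [194. 454. 250.] [188. 455. 250.]
192 [array([ 94., 387.]), array([132., 407.])]
205 [array([ 91., 388.]), array([130., 408.])]
235 [array([ 84., 390.]), array([124., 411.])]
```

View pics/t0c.png

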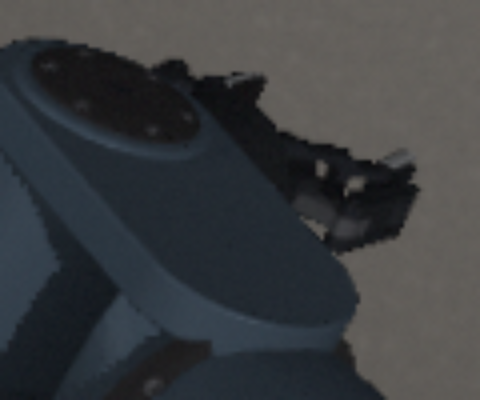

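The views show the open finger tips higher than I expected: about 45 mm above the reported TCP. The xy position agrees. I'll go lower, to TCP z≈16, which still clears the foot, and then grip.

Request:
{"method": "servo_tool", "body": {"steps": [[6,0,0,0,0,0,1],[12,0,0,0,0,0,1],[16,0,0,0,0,0,1],[17,0,0,0,0,0,1],[17,0,0,0,0,0,-1],[17,0,0,0,0,0,-1],[17,0,0,0,0,0,-1],[17,0,0,0,0,0,-1],[17,0,0,0,0,0,-1],[17,0,0,0,0,0,-1]], "force": 70}}

```text
time: 2.75
tcp_pos: [423.9, 192.9, 15.4]
ee_rot: [-0.463, 0.535, -0.463, -0.534]
ft_force: [0.1, 0.8, 1.2]
opening: 20.2
```

Request:
{"method": "servo_tool", "body": {"steps": [[0,0,0,0,0,0,-1],[0,0,0,0,0,0,-1],[0,0,0,0,0,0,-1],[0,0,0,0,0,0,-1],[0,0,0,0,0,0,-1],[0,0,0,0,0,0,-1],[0,0,0,0,0,0,-1],[0,0,0,0,0,0,-1],[0,0,0,0,0,0,-1],[0,0,0,0,0,0,-1]]}}

```text
time: 3.58
tcp_pos: [423.9, 192.9, 15.4]
ee_rot: [-0.463, 0.535, -0.463, -0.534]
ft_force: [-0.6, 2.0, 5.1]
opening: 20.8
```

```bash
python3 - <<'E'
from h import *
rel([424,193,66],8.2)
im=env.snapshot('scene');cv2.imwrite('pics/s3.png',cv2.resize(im[190:340,150:300],None,fx=4,fy=4,interpolation=cv2.INTER_CUBIC))
E
```

```text
t 3.58 tcp [423.9 192.9  15.4] F [-0.56  1.98  5.14] M [ 0.38  0.01 -0.08] open 20.8
shift [-50.6  -0.1   0.1] rot [0. 0. 0.]
```

View pics/s3.png

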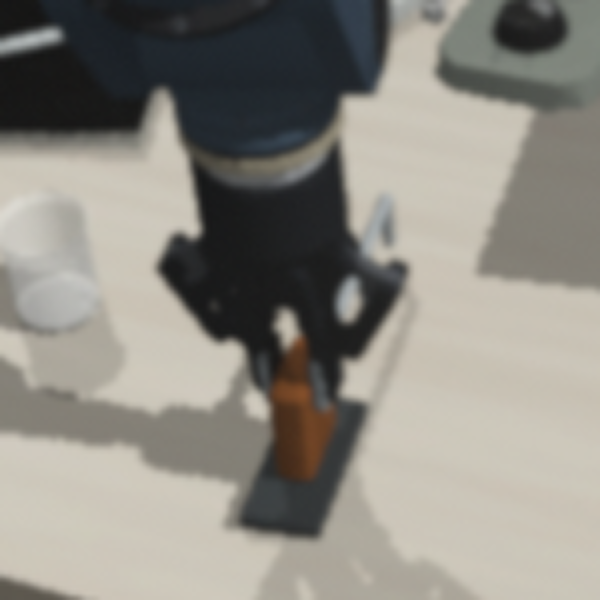

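Gripped: opening is 21 mm and the pads are on the column (tips near crop (325,405)). Now I'll lift it.

Request:
{"method": "servo_tool", "body": {"steps": [[-2,0,0,0,0,0,-1],[-6,0,0,0,0,0,-1],[-12,0,0,0,0,0,-1],[-20,0,0,0,0,0,-1],[-28,0,0,0,0,0,-1],[-36,0,0,0,0,0,-1],[-43,0,0,0,0,0,-1],[-48,0,0,0,0,0,-1],[-50,0,0,0,0,0,-1],[-50,0,0,0,0,0,-1]], "force": 90}}

```text
time: 4.47
tcp_pos: [424.0, 192.9, 65.8]
ee_rot: [-0.463, 0.535, -0.463, -0.534]
ft_force: [1.0, -0.5, -2.6]
opening: 20.3
```

```bash
python3 - <<'E'
from h import *
rel([424,193,66],8.2)
for n in('top','scene'):
  im=env.snapshot(n);cv2.imwrite(f'pics/l_{n}.png',im)
  p=proj(n,[588,217,102]).round().astype(int);print(n,p);b=cv2.imread(f'pics/{n}0.png')
  w=(slice(p[1]-14,p[1]+12),slice(p[0]-12,p[0]+13))
  print((im[w].astype(int).mean(2)).round().astype(int).tolist().__str__().replace('], [','\n'))
E
```

```text
t 4.47 tcp [424.  192.9  65.8] F [ 0.98 -0.53 -2.63] M [ 0.    0.02 -0.02] open 20.3
shift [-0.2 -0.   0.1] rot [0.    0.    0.001]
top [252 245]
[[176, 177, 176, 178, 177, 177, 178, 176, 177, 177, 176, 177, 177, 177, 177, 178, 177, 177, 177, 177, 176, 176, 177, 177, 176
176, 178, 175, 177, 177, 176, 175, 176, 176, 176, 176, 174, 177, 176, 175, 176, 175, 176, 176, 176, 177, 176, 176, 177, 174
175, 174, 175, 174, 174, 174, 175, 175, 174, 174, 174, 174, 174, 175, 175, 175, 175, 175, 175, 174, 174, 176, 175, 175, 174
174, 173, 174, 174, 174, 175, 173, 173, 173, 174, 174, 174, 174, 174, 173, 174, 174, 174, 175, 174, 174, 175, 174, 174, 174
173, 173, 173, 174, 174, 173, 174, 174, 174, 174, 173, 173, 174, 173, 174, 175, 173, 174, 174, 174, 173, 174, 174, 173, 174
173, 173, 173, 174, 175, 174, 174, 173, 174, 173, 174, 174, 173, 174, 174, 173, 173, 173, 171, 172, 172, 174, 172, 173, 174
173, 173, 173, 173, 173, 174, 173, 173, 173, 174, 174, 174, 173, 173, 174, 174, 174, 173, 173, 173, 174, 174, 173, 174, 173
174, 174, 173, 174, 174, 174, 175, 174, 173, 173, 175, 173, 173, 172, 174, 173, 174,
[... 4744 characters left out ...]
, 130, 166, 182, 178, 167, 164, 162, 147, 125, 125, 150, 175, 189, 193, 194, 193, 194, 194, 194, 193, 193
34, 36, 41, 60, 101, 144, 169, 169, 162, 164, 161, 142, 117, 120, 147, 173, 188, 192, 193, 193, 193, 194, 193, 193, 194
34, 37, 41, 48, 74, 114, 146, 156, 161, 166, 162, 141, 115, 118, 144, 171, 187, 191, 192, 192, 192, 192, 192, 193, 193
34, 40, 46, 51, 59, 86, 121, 147, 162, 169, 166, 146, 120, 119, 145, 172, 187, 191, 192, 192, 192, 192, 192, 192, 192
35, 41, 49, 56, 58, 73, 107, 143, 164, 171, 170, 154, 127, 120, 145, 173, 188, 193, 193, 193, 193, 192, 192, 192, 192
35, 39, 46, 54, 61, 75, 104, 138, 161, 172, 175, 162, 133, 120, 140, 168, 186, 192, 193, 194, 194, 193, 193, 193, 193]]
```

```bash
python3 - <<'E'
from h import *
print(pt('top',(252.2,241.8),104),pt('scene',(243.8,221.3),103))
q=R.from_euler('z',8.2,degrees=True)
off=q.inv().apply(np.array([589-4,216.5,0])-[424,193,0]);print('tip offset in tool axes',off)
off=np.array([165,1,0]);Q=R.from_euler('z',7.8,degrees=True)
for t in([550,-105],[689,-86.4]): 
  p=np.r_[t,0]-Q.apply(off);p[2]=66;print('TCP',p.round(1));rel(p,7.8)
E
```

```text
[594.65685111 215.78721289 104.        ] [594.49195132 219.27510214 103.        ]
tip offset in tool axes [162.70575312   0.2964831    0.        ]
TCP [ 386.7 -128.4   66. ]
t 4.57 tcp [423.6 192.8  65.1] F [-0.36 -0.   -2.95] M [0.   0.01 0.01] open 20.0
shift [  -0.8   82.4 -312.6] rot [ 0.007 -0.    -0.   ]
TCP [ 525.7 -109.8   66. ]
t 4.57 tcp [423.6 192.8  65.1] F [-0.36 -0.   -2.95] M [0.   0.01 0.01] open 20.0
shift [  -0.9  -57.9 -314. ] rot [ 0.007 -0.    -0.   ]
```

Request:
{"method": "servo_tool", "body": {"steps": [[0,3,-8,0.001,0,0,-1],[0,8,-26,0.002,0,0,-1],[0,16,-54,0.003,0,0,-1],[0,25,-88,0.004,0,0,-1],[0,36,-126,0.005,0,0,-1],[0,46,-166,0.006,0,0,-1],[0,57,-204,0.007,0,0,-1],[0,66,-240,0.007,0,0,-1],[0,74,-270,0.007,0,0,-1],[0,80,-293,0.007,0,0,-1]]}}

```text
time: 5.4
tcp_pos: [385.2, -111.1, 65.1]
ee_rot: [0.465, -0.532, 0.465, 0.533]
ft_force: [1.2, 0.1, -2.9]
opening: 20.2
```

Request:
{"method": "servo_tool", "body": {"steps": [[0,3,-12,0,0,0,-1],[0,5,-18,0,0,0,-1],[0,5,-20,0,0,0,-1],[0,5,-20,0,0,0,-1],[0,5,-20,0,0,0,-1],[0,5,-20,0,0,0,-1],[0,5,-20,0,0,0,-1],[0,5,-20,0,0,0,-1],[0,5,-20,0,0,0,-1],[0,5,-20,0,0,0,-1]]}}

```text
time: 6.23
tcp_pos: [384.1, -128.9, 65.3]
ee_rot: [0.465, -0.533, 0.465, 0.533]
ft_force: [0.0, 0.1, -3.6]
opening: 20.3
```

```bash
python3 - <<'E'
from h import *
rel([522.7,-110.2,66],7.8)
im=env.snapshot('top');cv2.imwrite('pics/t3.png',im)
c=cv2.resize(im[170:290,320:440],None,fx=5,fy=5,interpolation=cv2.INTER_CUBIC);cv2.imwrite('pics/t3c.png',c)
E
```

```text
t 6.23 tcp [ 384.1 -128.9   65.3] F [ 0.02  0.12 -3.58] M [-0.06 -0.01  0.02] open 20.3
shift [  -0.7 -139.8   -0.4] rot [ 0.  0. -0.]
```

View pics/t3c.png

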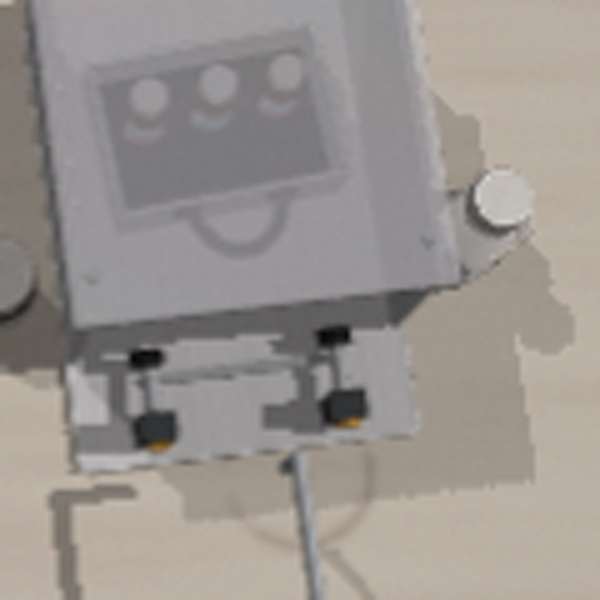

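```bash
python3 - <<'E'
from h import *
T=lambda x,y:((x+.5)/5-.5+320,(y+.5)/5-.5+170)
for k,p,z in(('gap',(240,223),39),('bow outer',(245,257),39),('bow inner',(242,240),39),('feet',(190,213),39),('feet',(289,193),39),('wallL',(117,228),44),('wallR',(343,180),44),('rod far edge',(298,450),104),('padL face',(146,350),23),('padR',(333,327),23)):
  print(k,pt('top',T(*p),z)[:2].round(1))
E
```

```text
gap [688.5 -83.7]
bow outer [669.6 -86.4]
bow inner [679.  -84.8]
feet [693.5 -56.5]
feet [ 705.9 -110.6]
wallL [683.  -16.6]
wallR [ 712.5 -139.4]
rod far edge [ 555.2 -104.8]
padL face [620.4 -34.2]
padR [ 635.2 -136.5]
```

Request:
{"method": "servo_tool", "body": {"steps": [[0,-5,0,0,0,0,-1],[0,-16,0,0,0,0,-1],[0,-32,0,0,0,0,-1],[0,-50,0.5,0,0,0,-1],[0,-70,0.5,0,0,0,-1],[0,-90,1,0,0,0,-1],[0,-108,1,0,0,0,-1],[0,-123,1,0,0,0,-1],[0,-134,1.5,0,0,0,-1],[0,-139,1.5,0,0,0,-1]]}}

```text
time: 7.12
tcp_pos: [523.7, -108.3, 65.1]
ee_rot: [-0.465, 0.533, -0.464, -0.533]
ft_force: [-1.3, -0.3, -3.4]
opening: 20.1
```

Request:
{"method": "servo_tool", "body": {"steps": [[0,0,0,0,0,0,-1],[0,0,0,0,0,0,-1],[0,0,0,0,0,0,-1],[0,0,0,0,0,0,-1],[0,0,0,0,0,0,-1],[1,0,0,0,0,0,-1],[2,0,0,0,0,0,-1],[4,0,0,0,0,0,-1],[6,0,0,0,0,0,-1],[8,0,0,0,0,0,-1]]}}

```text
time: 7.95
tcp_pos: [521.5, -108.7, 57.0]
ee_rot: [0.465, -0.533, 0.465, 0.533]
ft_force: [0.5, -0.4, -3.3]
opening: 20.0
```

```bash
python3 - <<'E'
from h import *
rel([522.7,-108.8,66],7.8)
im=env.snapshot('top');cv2.imwrite('pics/t4.png',im)
c=cv2.resize(im[170:290,320:440],None,fx=5,fy=5,interpolation=cv2.INTER_CUBIC)
s=env.snapshot('scene')[180:300,320:440];s=cv2.resize(s,None,fx=3.3,fy=5,interpolation=cv2.INTER_CUBIC)
cv2.imwrite('pics/t4c.png',np.hstack([c[:,200:],s])[:600]);print(np.hstack([c[:,200:],s]).shape)
E
```

```text
t 7.95 tcp [ 521.5 -108.7   57. ] F [ 0.52 -0.43 -3.31] M [-0.03 -0.01 -0.03] open 20.0
shift [-9.  -1.1 -0.2] rot [ 0.  0. -0.]
(600, 796, 3)
```

View pics/t4c.png

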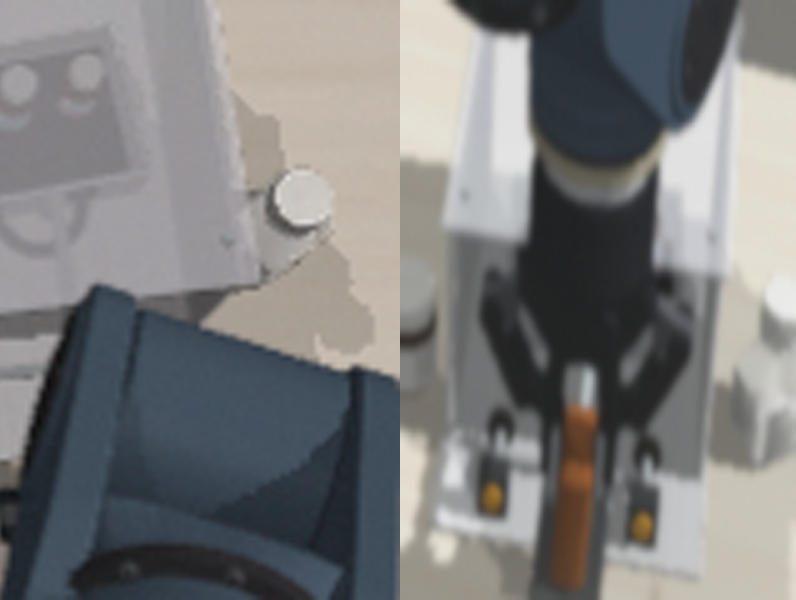

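```bash
python3 - <<'E'
from h import *
T=lambda x,y:((x+.5)/5-.5+320,(y+.5)/5-.5+170)
print(pt('top',T(258,197),95)[:2], 'expected tip px far edge',(proj('top',[521.5+167.1+4,-108.7+24.3,95])-[320,170])*5)
a=cv2.imread('pics/t4.png')[198:235,352:390].astype(int).mean(2);b=cv2.imread('pics/t3.png')[198:235,352:390].astype(int).mean(2)
d=(a-b).round().astype(int)
for i in range(0,30): print(198+i,' '.join('%3d'%v for v in d[i]))
E
```

```text
[688.35549665 -86.3008888 ] expected tip px far edge [252.3023025  186.97283725]
198   6   6   7   6   8   5   8   8   8   5   6   6   6   6   6   7   7   8   6   7   7   7   6   6   7   7   5   8   5   6   6   7   8   7   7   7   6  10
199   8   6   6   6   6   6   7   6   8   6   7   6   6   7   7   7   6   6   8   6   6   5   8   7   7   5   6   5   6   7   7   6   5   8   7   8   7   8
200   6   5   8   6   7   5   7   6   6   4   6   7   6   7   6   7   9   5   7   7   7   6   5   7   6   6   7   7   4   7   6   5   7   8   8   7   8   6
201   7   4   8   6   8   4   6   5   6   8   5   6   7   8   7   7   6   7   6   5   7   7   6   7   7   4   6   7   5   5   6   6   9   6   7   8   7   8
202   7   5   6   7   7   6   6   6   7   7   7   6   6   9   6   6   6   6   5   6   7   7   8   5   6   7   6   8   7   7   6   5   5   6   5   5   8   6
203   8   7   7   6   6   8   8   5   5   7   6   6   6   5   5   7   6   8   8   6   5   7   7   6   7   5   6   7   6   6   7   5   5   7   7   7   8   7
204   9   8   7   6   7   7   6   6   6   7   7   6   6   7   5   7   7   7   6   6
[... 2960 characters left out ...]
   3   0   0   3   7   8   7   8   7   9   6  10   7   7   7   7   6   8   7
224   7   8   7   8   8   7   9   6   6   7   8   8   8   7   7   8   9   8   7   3   0  -1   2   7   8   8   9   8   8   7   7  10   9   9   7  10   8   7
225   9   9   8   8   8   8   9   9   9   9   7   8   7   7   8   7   7   7   9   5   1   2   1   6   7   7   7   5   5   8   8  10  10   8   8   8   9   7
226  10   8   8   6   7   8   7   9   8   8   7   7   7   8   7   8   8   8   6   4  -1  -1   2   6   7   5  -4 -21 -12  -1   1   7   8   8   8   7   8   8
227   8   7   7   8   8   8   8   9   8   9   8   8   9   8   7   9   8   7   7   3   0   1   0   8   8 -10 -65 -92 -72 -64 -38 -11  -1   0   6   8   8   9
```

The difference image puts the rod end at pixel (371,207), as predicted. That places the tip over the gap at about (689,-85), so I'll lower it.

Request:
{"method": "servo_tool", "body": {"steps": [[2,0,0,0,0,0,-1],[5,0,0,0,0,0,-1],[9,0,0,0,0,0,-1],[13,0,0,0,0,0,-1],[17,0,0,0,0,0,-1],[21,0,0,0,0,0,-1],[25,0,0,0,0,0,-1],[28,0,0,0,0,0,-1],[30,0,0,0,0,0,-1],[30,0,0,0,0,0,-1]]}}

```text
time: 8.88
tcp_pos: [521.4, -108.7, 26.8]
ee_rot: [0.465, -0.533, 0.465, 0.533]
ft_force: [-0.2, -0.4, -4.0]
opening: 19.8
```

Request:
{"method": "servo_tool", "body": {"steps": [[0,0,0,0,0,0,-1],[0,0,0,0,0,0,-1],[0,0,0,0,0,0,-1],[0,0,0,0,0,0,-1],[0,0,0,0,0,0,-1],[0,0,0,0,0,0,-1],[0,0,0,0,0,0,-1],[0,0,0,0,0,0,-1],[0,0,0,0,0,0,-1],[0,0,0,0,0,0,-1]]}}

```text
time: 9.72
tcp_pos: [521.6, -108.7, 27.3]
ee_rot: [-0.465, 0.533, -0.465, -0.533]
ft_force: [-0.7, 0.6, -2.6]
opening: 20.1
```

Request:
{"method": "servo_tool", "body": {"steps": [[0,1,0,0,0,0,-1],[0,3,0,0,0,0,-1],[0,5,0,0,0,0,-1],[0,7,0,0,0,0,-1],[0,9,0,0,0,0,-1],[0,11,0,0,0,0,-1],[0,13,0,0,0,0,-1],[0,15,0,0,0,0,-1],[0,17,0,0,0,0,-1],[0,19,0,0,0,0,-1]]}}

```text
time: 10.55
tcp_pos: [502.8, -111.4, 27.4]
ee_rot: [-0.465, 0.533, -0.465, -0.533]
ft_force: [3.4, 0.3, -3.8]
opening: 20.1
```

Request:
{"method": "servo_tool", "body": {"steps": [[0,2,0,0,0,0,-1],[0,4,0,0,0,0,-1],[0,6,0,0,0,0,-1],[0,8,0,0,0,0,-1],[0,10,0,0,0,0,-1],[0,12,0,0,0,0,-1],[0,14,0,0,0,0,-1],[0,16,0,0,0,0,-1],[0,18,0,0,0,0,-1],[0,20,0,0,0,0,-1]]}}

```text
time: 11.38
tcp_pos: [482.8, -114.1, 27.3]
ee_rot: [-0.465, 0.533, -0.465, -0.533]
ft_force: [3.1, 1.0, -3.7]
opening: 20.2
```

The hook has caught the handle, with a drag of about 3 N.

Request:
{"method": "servo_tool", "body": {"steps": [[0,2,0,0,0,0,-1],[0,4,0,0,0,0,-1],[0,6,0,0,0,0,-1],[0,8,0,0,0,0,-1],[0,10,0,0,0,0,-1],[0,12,0,0,0,0,-1],[0,14,0,0,0,0,-1],[0,16,0,0,0,0,-1],[0,18,0,0,0,0,-1],[0,19,0,0,0,0,-1]]}}

```text
time: 12.22
tcp_pos: [463.9, -116.6, 27.3]
ee_rot: [0.465, -0.533, 0.465, 0.533]
ft_force: [2.8, 0.0, -3.6]
opening: 20.3
```

Request:
{"method": "servo_tool", "body": {"steps": [[0,1,0,0,0,0,-1],[0,2,0,0,0,0,-1],[0,3,0,0,0,0,-1],[0,4,0,0,0,0,-1],[0,5,0,0,0,0,-1],[0,6,0,0,0,0,-1],[0,7,0,0,0,0,-1],[0,8,0,0,0,0,-1],[0,8,0,0,0,0,-1],[0,8,0,0,0,0,-1]]}}

```text
time: 13.05
tcp_pos: [456.0, -117.7, 27.3]
ee_rot: [0.465, -0.533, 0.465, 0.533]
ft_force: [2.1, -0.2, -3.5]
opening: 20.2
```

Request:
{"method": "servo_tool", "body": {"steps": [[0,0.7,0,0,0,0,-1],[0,1.4,0,0,0,0,-1],[0,2.1,0,0,0,0,-1],[0,2.8,0,0,0,0,-1],[0,3.5,0,0,0,0,-1],[0,4.2,0,0,0,0,-1],[0,4.9,0,0,0,0,-1],[0,5.6,0,0,0,0,-1],[0,6,0,0,0,0,-1],[0,6,0,0,0,0,-1]]}}

```text
time: 13.88
tcp_pos: [450.2, -118.5, 27.3]
ee_rot: [0.465, -0.533, 0.465, 0.533]
ft_force: [1.5, 0.3, -3.9]
opening: 20.2
```

Request:
{"method": "servo_tool", "body": {"steps": [[0,0.5,0,0,0,0,-1],[0,1,0,0,0,0,-1],[0,1.5,0,0,0,0,-1],[0,2,0,0,0,0,-1],[0,2.5,0,0,0,0,-1],[0,3,0,0,0,0,-1],[0,3.5,0,0,0,0,-1],[0,4,0,0,0,0,-1],[0,4,0,0,0,0,-1],[0,4,0,0,0,0,-1]]}}

```text
time: 14.72
tcp_pos: [446.2, -119.0, 27.3]
ee_rot: [0.465, -0.533, 0.465, 0.533]
ft_force: [2.4, 0.1, -3.2]
opening: 20.3
```

Request:
{"method": "servo_tool", "body": {"steps": [[0,0.5,0,0,0,0,-1],[0,1,0,0,0,0,-1],[0,1.5,0,0,0,0,-1],[0,2,0,0,0,0,-1],[0,2.5,0,0,0,0,-1],[0,3,0,0,0,0,-1],[0,3.5,0,0,0,0,-1],[0,4,0,0,0,0,-1],[0,4,0,0,0,0,-1],[0,4,0,0,0,0,-1]]}}

```text
time: 15.55
tcp_pos: [442.3, -119.6, 27.3]
ee_rot: [0.465, -0.533, 0.465, 0.533]
ft_force: [2.7, 0.8, -4.0]
opening: 20.2
```

Request:
{"method": "servo_tool", "body": {"steps": [[0,0.5,0,0,0,0,-1],[0,1,0,0,0,0,-1],[0,1.5,0,0,0,0,-1],[0,2,0,0,0,0,-1],[0,2.5,0,0,0,0,-1],[0,3,0,0,0,0,-1],[0,3.5,0,0,0,0,-1],[0,4,0,0,0,0,-1],[0,4,0,0,0,0,-1],[0,4,0,0,0,0,-1]]}}

```text
time: 16.38
tcp_pos: [438.4, -120.0, 27.3]
ee_rot: [-0.465, 0.533, -0.465, -0.533]
ft_force: [4.7, 2.6, -4.6]
opening: 20.4
```

Request:
{"method": "servo_tool", "body": {"steps": [[0,0.4,0,0,0,0,-1],[0,0.8,0,0,0,0,-1],[0,1.2,0,0,0,0,-1],[0,1.6,0,0,0,0,-1],[0,2,0,0,0,0,-1],[0,2.4,0,0,0,0,-1],[0,2.8,0,0,0,0,-1],[0,3,0,0,0,0,-1],[0,3,0,0,0,0,-1],[0,3,0,0,0,0,-1]]}}

```text
time: 17.22
tcp_pos: [436.8, -120.6, 27.6]
ee_rot: [-0.465, 0.534, -0.464, -0.532]
ft_force: [11.4, 5.4, -7.3]
opening: 20.2
```

```bash
python3 - <<'E'
from h import *
rel([424,-122,27],7.3)
im=env.snapshot('top');cv2.imwrite('pics/t5.png',im)
# vial tops: bright blobs inside the bay
g=im[150:230,335:405].max(2);m=cv2.inRange(im[150:245,330:405],(120,120,120),(255,255,255))
cs=cv2.HoughCircles(cv2.resize(cv2.cvtColor(im[160:240,330:405],cv2.COLOR_BGR2GRAY),None,fx=4,fy=4,interpolation=cv2.INTER_CUBIC),cv2.HOUGH_GRADIENT,1,40,param1=60,param2=14,minRadius=10,maxRadius=24)
for c in cs[0]: print(c.round(0),pt('top',((c[0]+.5)/4-.5+330,(c[1]+.5)/4-.5+160),71)[:2].round(1))
E
```

```text
t 17.22 tcp [ 436.8 -120.6   27.6] F [11.42  5.38 -7.25] M [ 0.81 -1.66  0.46] open 20.2
shift [ 0.5 12.9  0.4] rot [ 0.009 -0.001  0.003]
[102. 222.  14.] [677.5 -47.2]
[214. 212.  14.] [ 685.9 -120.7]
```

Request:
{"method": "servo_tool", "body": {"steps": [[0,0,0.3,0,0,0,-1],[0,0,0.6,0,0,0,-1],[0,0,1,0,0,0,-1],[0,0,1,0,0,0,-1],[0,0,1,0,0,0,-1],[0,0,1,0,0,0,-1],[0,0,1,0,0,0,-1],[0,0,1,0,0,0,-1],[0,0,1,0,0,0,-1],[0,0,1,0,0,0,-1]]}}

```text
time: 18.1
tcp_pos: [436.8, -119.8, 27.6]
ee_rot: [-0.465, 0.534, -0.464, -0.532]
ft_force: [11.2, 2.6, -5.5]
opening: 20.4
```

Request:
{"method": "servo_tool", "body": {"steps": [[0,0,0.3,0,0,0,-1],[0,0,0.6,0,0,0,-1],[0,0,0.6,0,0,0,-1],[0,0,0.6,0,0,0,-1],[0,0,0.6,0,0,0,-1],[0,0,0.6,0,0,0,-1],[0,0,0.6,0,0,0,-1],[0,0,0.6,0,0,0,-1],[0,0,0.6,0,0,0,-1],[0,0,0.6,0,0,0,-1]]}}

```text
time: 18.93
tcp_pos: [436.8, -119.3, 27.6]
ee_rot: [-0.465, 0.534, -0.464, -0.532]
ft_force: [10.6, 2.5, -6.5]
opening: 20.2
```

```bash
cat > v.py <<'E'
from h import *
o=rel([424,-122,27],7.3)
im=env.snapshot('top');cv2.imwrite('pics/t%d.png'%int(env.observe()['time']*10),im)
cs=cv2.HoughCircles(cv2.resize(cv2.cvtColor(im[160:240,330:405],cv2.COLOR_BGR2GRAY),None,fx=4,fy=4,interpolation=cv2.INTER_CUBIC),cv2.HOUGH_GRADIENT,1,30,param1=60,param2=12,minRadius=10,maxRadius=24)
for c in cs[0]: print(c.round(0),pt('top',((c[0]+.5)/4-.5+330,(c[1]+.5)/4-.5+160),71)[:2].round(1))
E
python3 v.py
```

```text
t 18.93 tcp [ 436.8 -119.3   27.6] F [10.56  2.52 -6.5 ] M [ 0.31 -1.48  0.13] open 20.2
shift [ 0.6 13.  -0.9] rot [ 0.009 -0.001  0.003]
[214. 210.  14.] [ 686.6 -121.4]
[158. 214.  13.] [683.1 -84.2]
[100. 222.  17.] [677.5 -45.9]
[254. 312.  17.] [ 618.4 -146.4]
```

Request:
{"method": "servo_tool", "body": {"steps": [[0,-0.4,0,0,0,0,-1],[0,-0.8,0,0,0,0,-1],[0,-1.2,0,0,0,0,-1],[0,-1.8,0,0,0,0,-1],[0,-2.6,0,0,0,0,-1],[0,-4,0,0,0,0,-1],[0,-5.5,0,0,0,0,-1],[0,-7,0,0,0,0,-1],[0,-8.5,0,0,0,0,-1],[0,-9,0,0,0,0,-1]]}}

```text
time: 19.82
tcp_pos: [444.1, -117.7, 27.2]
ee_rot: [0.465, -0.533, 0.465, 0.533]
ft_force: [-0.4, 0.1, -2.8]
opening: 20.2
```

```bash
python3 v.py
```

```text
t 19.82 tcp [ 444.1 -117.7   27.2] F [-0.35  0.09 -2.82] M [ 0.04  0.   -0.02] open 20.2
shift [ 0.2 20.5 -1.6] rot [ 0.009  0.    -0.   ]
[158. 214.  15.] [683.1 -84.2]
[214. 210.  14.] [ 687.3 -121.4]
[102. 220.  14.] [678.9 -46.5]
```

Request:
{"method": "servo_tool", "body": {"steps": [[-1,0,0,0,0,0,-1],[-4,0,0,0,0,0,-1],[-8,0,0,0,0,0,-1],[-13,0,0,0,0,0,-1],[-18,0,0,0,0,0,-1],[-23,0,0,0,0,0,-1],[-28,0,0,0,0,0,-1],[-32,0,0,0,0,0,-1],[-35,0,0,0,0,0,-1],[-36,0,0,0,0,0,-1]]}}

```text
time: 20.7
tcp_pos: [444.3, -117.8, 63.9]
ee_rot: [-0.465, 0.533, -0.465, -0.533]
ft_force: [0.8, 0.2, -2.6]
opening: 19.8
```

Request:
{"method": "servo_tool", "body": {"steps": [[0,1,0,0,0,0,-1],[0,4,0,0,0,0,-1],[0,10,0,0,0,0,-1],[0,18,0,0,0,0,-1],[0,27,0,0,0,0,-1],[0,36,0,0,0,0,-1],[0,45,0,0,0,0,-1],[0,52,0,0,0,0,-1],[0,57,0,0,0,0,-1],[0,60,0,0,0,0,-1]]}}

```text
time: 21.53
tcp_pos: [384.0, -126.0, 63.4]
ee_rot: [-0.465, 0.533, -0.465, -0.533]
ft_force: [0.1, -0.4, -1.9]
opening: 20.1
```

```bash
python3 v.py; python3 -c "
from h import *
rel([420,193,64],8.2)"
```

```text
t 21.53 tcp [ 384.  -126.    63.4] F [ 0.07 -0.35 -1.86] M [0.02 0.02 0.  ] open 20.1
shift [ 36.4 -40.2  -1.4] rot [ 0.008 -0.     0.   ]
[102. 220.  15.] [678.2 -46.5]
[212. 208.  15.] [ 687.9 -120.1]
[158. 214.  14.] [683.  -83.6]
t 21.58 tcp [ 383.8 -126.    63.3] F [ 0.19 -0.11 -3.35] M [ 0.02  0.03 -0.  ] open 20.0
shift [ -0.7 -79.1 311.1] rot [-0.007  0.    -0.   ]
```

Request:
{"method": "servo_tool", "body": {"steps": [[0,0,8,-0.001,0,0,-1],[0,-3,26,-0.002,0,0,-1],[0,-8,54,-0.003,0,0,-1],[0,-16,88,-0.004,0,0,-1],[0,-26,126,-0.005,0,0,-1],[0,-38,166,-0.006,0,0,-1],[0,-49,204,-0.007,0,0,-1],[0,-60,240,-0.007,0,0,-1],[0,-68,270,-0.007,0,0,-1],[0,-74,292,-0.007,0,0,-1]]}}

```text
time: 22.42
tcp_pos: [418.2, 176.8, 63.3]
ee_rot: [-0.463, 0.535, -0.462, -0.535]
ft_force: [0.3, -1.0, -2.4]
opening: 20.8
```

Request:
{"method": "servo_tool", "body": {"steps": [[0,-3,12,0,0,0,-1],[0,-5,18,0,0,0,-1],[0,-5,19,0,0,0,-1],[0,-5,19,0,0,0,-1],[6,-5,19,0,0,0,-1],[14,-5,19,0,0,0,-1],[22,-5,19,0,0,0,-1],[30,-5,19,0,0,0,-1],[36,-5,19,0,0,0,-1],[39,-5,19,0,0,0,-1]]}}

```text
time: 23.25
tcp_pos: [420.1, 192.6, 23.1]
ee_rot: [0.463, -0.534, 0.464, 0.535]
ft_force: [-0.9, 0.2, -3.4]
opening: 20.3
```

Request:
{"method": "servo_tool", "body": {"steps": [[1,0,0,0,0,0,-1],[2,0,0,0,0,0,-1],[3,0,0,0,0,0,-1],[4,0,0,0,0,0,-1],[5,0,0,0,0,0,-1],[6,0,0,0,0,0,-1],[7,0,0,0,0,0,-1],[7.5,0,0,0,0,0,-1],[7.5,0,0,0,0,0,-1],[7.5,0,0,0,0,0,-1]]}}

```text
time: 24.08
tcp_pos: [420.6, 193.0, 16.8]
ee_rot: [-0.463, 0.535, -0.463, -0.534]
ft_force: [0.3, 0.1, -3.5]
opening: 20.4
```

Still hanging, about 1 mm above the table. I'll ease it down until it touches.

Request:
{"method": "servo_tool", "body": {"steps": [[0.3,0,0,0,0,0,-1],[0.6,0,0,0,0,0,-1],[0.9,0,0,0,0,0,-1],[1.2,0,0,0,0,0,-1],[1.5,0,0,0,0,0,-1],[1.5,0,0,0,0,0,-1],[1.5,0,0,0,0,0,-1],[1.5,0,0,0,0,0,-1],[1.5,0,0,0,0,0,-1],[1.5,0,0,0,0,0,-1]]}}

```text
time: 24.92
tcp_pos: [420.6, 193.1, 15.5]
ee_rot: [-0.463, 0.534, -0.463, -0.534]
ft_force: [-2.5, 0.2, 5.5]
opening: 20.5
```

Request:
{"method": "servo_tool", "body": {"steps": [[0,0,0,0,0,0,-0.2],[0,0,0,0,0,0,0.2],[0,0,0,0,0,0,0.6],[0,0,0,0,0,0,1],[0,0,0,0,0,0,1],[0,0,0,0,0,0,1],[0,0,0,0,0,0,1],[0,0,0,0,0,0,1],[0,0,0,0,0,0,1],[0,0,0,0,0,0,1]]}}

```text
time: 25.75
tcp_pos: [420.6, 193.0, 15.3]
ee_rot: [-0.463, 0.534, -0.463, -0.534]
ft_force: [0.0, -0.7, -0.5]
opening: 85.6
```

Request:
{"method": "servo_tool", "body": {"steps": [[-2,0,0,0,0,0,1],[-8,0,0,0,0,0,1],[-18,0,0,0,0,0,1],[-32,0,0,0,0,0,1],[-48,0,0,0,0,0,1],[-66,0,0,0,0,0,1],[-84,0,0,0,0,0,1],[-102,0,0,0,0,0,1],[-118,0,0,0,0,0,1],[-128,0,0,0,0,0,1]]}}

```text
time: 26.58
tcp_pos: [421.2, 193.2, 145.8]
ee_rot: [-0.464, 0.535, -0.462, -0.534]
ft_force: [0.6, -1.4, 0.2]
opening: 85.5
```

Request:
{"method": "servo_tool", "body": {"steps": [[0,8,6,0,0,0,1],[0,20,20,0,0,0,1],[0,34,40,0,0,0,1],[0,50,64,0,0,0,1],[0,66,90,0,0,0,1],[0,80,118,0,0,0,1],[0,90,144,0,0,0,1],[0,96,166,0,0,0,1],[0,100,180,0,0,0,1],[0,100,185,0,0,0,1]]}}

```text
time: 27.42
tcp_pos: [293.3, 363.0, 142.6]
ee_rot: [0.462, -0.535, 0.463, 0.535]
ft_force: [-0.0, -0.2, -0.3]
opening: 85.0
```

```bash
python3 v.py; python3 - <<'E'
from h import *
im=env.snapshot('top');a=cv2.imread('pics/top0.png')
# grip, foot, bystanders vs start
def grip(i):
  m=cv2.inRange(cv2.cvtColor(i,cv2.COLOR_BGR2HSV),(4,140,60),(20,255,255));m[:260]=0;m[345:]=0;m[:,:235]=0;m[:,300:]=0
  n,l,s,c=cv2.connectedComponentsWithStats(m);k=1+s[1:,4].argmax();return s[k],c[k].round(1)
print(grip(a),grip(im))
def foot(i):
  m=cv2.inRange(i,(0,0,0),(75,75,75));m[:285]=0;m[345:]=0;m[:,:240]=0;m[:,285:]=0
  n,l,s,c=cv2.connectedComponentsWithStats(m);k=1+s[1:,4].argmax();return s[k],c[k].round(1)
print(foot(a),foot(im))
for k,(x,y) in dict(jar=(318,226),flask=(420,211),beaker=(187,284)).items():
  t=a[y-12:y+13,x-12:x+13];r=cv2.matchTemplate(im[y-20:y+21,x-20:x+21],t,cv2.TM_CCOEFF_NORMED);_,v,_,p=cv2.minMaxLoc(r);print(k,round(v,2),p[0]-8,p[1]-8)
g=im[236:252,244:262].mean(2).astype(int);print(g)
s=env.snapshot('scene');cv2.imwrite('pics/end_s.png',s)
E
```

```text
t 27.42 tcp [293.3 363.  142.6] F [-0.04 -0.19 -0.32] M [ 0.03 -0.03  0.03] open 85.0
shift [ 115.8  -59.2 -498.7] rot [ 0.018 -0.    -0.001]
[102. 220.  14.] [678.9 -46.5]
[214. 208.  14.] [ 687.9 -120.7]
[240. 290.  17.] [ 633. -138.]
[158. 216.  16.] [681.7 -83.5]
(array([255, 299,  12,  22, 211], dtype=int32), array([260.2, 310.3])) (array([255, 300,  12,  22, 211], dtype=int32), array([260.3, 311.4]))
(array([253, 295,  20,  38, 389], dtype=int32), array([263.1, 316.2])) (array([253, 296,  20,  38, 378], dtype=int32), array([263.4, 317.3]))
jar 1.0 0 0
flask 1.0 0 0
beaker 1.0 0 0
[[167 167 168 168 168 167 168 168 168 167 167 169 167 167 167 166 166 167]
 [167 167 167 166 167 167 168 167 167 167 168 168 167 167 167 168 168 167]
 [169 168 168 167 168 167 167 167 167 168 167 168 167 168 167 167 168 167]
 [169 168 171 169 168 168 168 168 168 169 168 168 168 168 168 168 168 168]
 [170 168 170 170 170 170 169 170 170 170 170 169 169 169 170 170 169 169]
 [170 169 171 172 171 171 171 171 171 171 171 171 173 172 172 170 171 170]
 [173 173 173 171 172 172 172 173 172 171 173 172 172 174 173 171 172 171]
 [173 174 173 174 173 173 172 172 173 173 174 173 174 173 174 173 175 174]
 [174 173 175 173 173 172 173 173 173 173 173 172 172 174 172 172 172 170]
 [171 171 172 172 171 170 172 171 171 171 171 170 171 171 170 169 170 169]
 [171 171 171 171 170 171 171 170 168 164 166 166 170 168 169 169 167 169]
 [170 170 169 169 171 170 170 170 157 135 149 153 165 169 170 170 170 170]
 [170 170 170 169 169 170 170 170 151 123 150 143 147 170 170 169 169 170]
 [170 170 169 170 169 169 170 170 151 116 148 139 132 166 169 169 169 167]
 [160 159 160 159 159 160 161 161 144 118 149 141 114 154 169 168 168 169]
 [115 114 114 114 115 115 115 114 114 121 148 146 126 162 170 169 169 168]]
```

The tool stands as it did at the start, and the tray is square and still. The bystanders haven't moved, so I'm handing the job in.

```bash
python3 -c "
from workcell import env
print(env.close_job())"
```

```text
the job is handed in; nothing more can be done
None
```

The tray is on the stops and I handed the job in at about 27.5 s on the robot clock; no verdict comes back.

**What I did:**
- I took the hook tool by its wooden grip and lowered its pin into the gap behind the bow handle.
- I drew the tray forward; the drag was about 2–3 N. I then slowed down until the force rose at the stops.
- I held a steady pull of about 11 N for nearly 2 s. The highest total force I read was about 13 N, in the reading at first contact.
- I unhooked and stood the tool back about where it started, some 300 mm to the left of the bay, then moved the arm away.

**Last checks, from the top camera:**
- **Tray:** it sits at about 56 mm in bay x. It is turned about 7° in the room and the bay about 7.3°, so it is square within measuring error. It moved no more than about 1 mm after unhooking.
- **Tool:** the grip and foot look as they did at the start, about 3 mm further back, so I take it to be upright.
- **Bystanders:** the flask, jar and beaker all show zero shift.

**What disagreed or could not be checked:**
- The open finger tips showed about 30 mm higher in the pictures than the given geometry, so I gripped at a lower TCP height (15 mm instead of 31 mm).
- I could not measure the force left between tray and stops after unhooking; I only infer it from the tray staying put.
- The pull had a sideways part of about 5 N at first contact, which I eased to about 2.5 N.

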